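# Line up bench containers by height from the bookend

## Robot

A 7-joint arm with a two-finger parallel gripper is mounted at the origin on a cart in front of the work surface, level with it; the furniture and walls round the work are solid. World frame = base frame: x ahead of the robot, y to its left, z up, the work surface at z = 0. Lengths are in m, angles in rad, forces in N, time in s.
With the tool pointing down it reaches from about 0.425 to 0.925 m from the base axis. Payload 6.8 kg.
Tool frame: the origin (TCP) lies between the finger pads; the fingertips stand 14 mm ahead of it and the grasp point (between the pads) lies 5 mm behind it; z points along the fingers, y is the direction in which the jaws open and shut (so a half turn about z gives the same grasp; the last joint's range is limited). The gripper opens to 88 mm and grips with 3 to 60 N. Pads are 20 mm wide; open, the fingers measure 115 mm over their backs; the gripper's body (75 mm by 178 mm) begins 61 mm behind the grasp point.
Start: joints at [1.091, 0.477, 0.022, 1.555, -0.011, 1.109, -0.083], TCP at [0.245, -0.629, 0.237] pointing down, gripper open.
Joint ranges: [-2.96, 2.96], [-0.34, 2.1], [-1.41, 1.46], [0.24, 2.44], [-1.37, 4.51], [0.17, 1.92], [-2.96, 2.96]. Speed limits (rad/s): [2.39, 2.39, 3.14, 3.14, 3.14, 3.14, 3.14].

## Interface

Orientations are given as [roll, pitch, yaw] about the fixed x, y, z axes, in that order (R = Rz(yaw) Ry(pitch) Rx(roll)).
In Python, from rig import robot gives the robot as it stands.
- The arm moves only by the tool play_rows, never from a script. Its argument "plan" is one flat list of numbers, 6 for each row, row after row: the shift along the world's x, y, z in m, then the turn, a rotation vector about the world's x, y, z in degrees. In form: [tx, ty, tz, wx, wy, wz, tx, ty, tz, wx, wy, wz, ...]. A call has 1 to 12 rows; each row is the pose to reach, as a shift and turn from the pose commanded when the call began; what a row does not reach only later rows make up. A row lasts 1/12 s, in which the tool goes at most 41.7 mm and 7.16 degrees, less where a joint would pass 70% of its speed; a pose out of reach is approached as far as the arm can. A call with a gripper value outside its range is refused whole. "jaw" is the opening, from 0 (shut) to 1 (fully open), set as the call begins (left out, the last holds). The fingers move at their own pace and stop on an object; the grip force is fixed at half the most. Time passes only in rows, so rows that repeat a pose let the fingers close. It gives the time, the measured TCP pose, the force and the opening at its end, in the units of the state.
- robot.observe(): the state, without advancing time (a new reading comes with each control period).
- robot.capture(name): name is "side" or "top" or "wrist"; returns (picture, depth): 420x560x3 uint8, blue, green, red; 420x560 float32, m along the optical axis (not along the pixel's ray), 0 where there is no reading.
- robot.camera_params(name): a dict with "K" (3x3 intrinsics, pixels), "R" (3x3) and "t" (3): a world point X has camera coordinates R X + t. Camera axes: x right, y down, z forward; pixel columns grow to the right and rows downward; lengths in m; the calibration is good to about 2 mm. The wrist camera is an equidistant fisheye: a pixel r from the principal point sees the ray r / f radians off the axis. A picture is of the moment at which its call begins: read the wrist's pose just before it. camera_params takes no time and is no camera call; for the wrist camera it gives the pose at the moment of the call.
- robot.sign_off(): hands the job in, once; it reports no verdict.
The state is a dict: "clock": time; "joint_pos": joint angles; "dq": joint speeds; "tau": joint torques, N m; "tool_pos": TCP position; "ee_rot": TCP orientation; "ft_force": force on the tool from outside, world axes, zero at the start; "wrist_torque": the same for the moment, N m; "opening": finger opening in m.
Only numpy, scipy, OpenCV 4.12 (cv2) and the standard library are available. Lean on these libraries where they do the work, as an engineer would, in place of code of your own. Each camera call takes 0.05 s, during which the arm holds its last target. There are 200 camera calls.

## Task

Tidy the four loose containers onto the grey strip, one standing upright in the middle of each round black pad, in order of height: the tallest on the pad next to the upright steel bookend, then each next shorter one, with the shortest at the far end. Do not tip any of them over, and leave the bench timer where it stands.

Things in the scene. Friction and masses are not known exactly. Their poses are not given: they have to be found in the camera images.
- bottle_mid (a point): Slim white plastic bottle standing upright, 132 mm tall with its narrow nozzle and cap; round body 36 mm in diameter up to 90 mm above its base, grip it there (60 to 80 mm above the base is good). The point lies on its axis, half-way up (66 mm above its base); z is its axis, pointing up. About 0.1 kg.
- pot_mid (a point): White lidded beaker-like pot standing upright, 100 mm tall, round, wider at the top (59 mm over the lid, which is the top 11 mm, narrowing evenly to 46 mm at the foot, 55 mm wide at 65 mm height). The point lies on its axis, half-way up (50 mm above its base); z is its axis, pointing up. About 0.08 kg.
- dropper_mid (a point): Small white dropper bottle standing upright, 82 mm tall; round body 23 mm in diameter up to 56 mm above its base, grip it there; narrow tip above. The point lies on its axis, half-way up (41 mm above its base); z is its axis, pointing up. About 0.05 kg.
- specimen_pot_mid (a point): Squat specimen pot with a wide screw cap, standing upright, 62 mm tall; body 46 mm in diameter up to 50 mm above its base, cap 51 mm in diameter above that (jaws from above meet the cap first). The point lies on its axis, half-way up (31 mm above its base); z is its axis, pointing up. About 0.05 kg.
- pad_1_top (a point): Pad 1 of 4 counted from the robot's left along the strip: a fixed round black rubber disc, 66 mm in diameter, 3 mm thick, on a fixed low grey metal strip (78 x 372 mm, 6 mm thick, with a 9 mm upstand along its back edge) that lies on the bench. The point is the centre of the pad's top face, 9 mm above the bench. The pads stand about 78 mm apart in a row; the strip's place and direction vary.
- pad_2_top (a point): Pad 2 of 4 counted from the robot's left along the strip: a fixed round black rubber disc, 66 mm in diameter, 3 mm thick, on a fixed low grey metal strip (78 x 372 mm, 6 mm thick, with a 9 mm upstand along its back edge) that lies on the bench. The point is the centre of the pad's top face, 9 mm above the bench. The pads stand about 78 mm apart in a row; the strip's place and direction vary.
- pad_3_top (a point): Pad 3 of 4 counted from the robot's left along the strip: a fixed round black rubber disc, 66 mm in diameter, 3 mm thick, on a fixed low grey metal strip (78 x 372 mm, 6 mm thick, with a 9 mm upstand along its back edge) that lies on the bench. The point is the centre of the pad's top face, 9 mm above the bench. The pads stand about 78 mm apart in a row; the strip's place and direction vary.
- pad_4_top (a point): Pad 4 of 4 counted from the robot's left along the strip: a fixed round black rubber disc, 66 mm in diameter, 3 mm thick, on a fixed low grey metal strip (78 x 372 mm, 6 mm thick, with a 9 mm upstand along its back edge) that lies on the bench. The point is the centre of the pad's top face, 9 mm above the bench. The pads stand about 78 mm apart in a row; the strip's place and direction vary.
- bookend: Dark steel bookend fixed at one end of the strip (either end, about 55 mm from the centre of the last pad): an upright plate 70 mm wide across the strip, 5 mm thick, its top 96 mm above the bench. The other end has only a low 10 mm bar. Origin at the centre of its underside, 6 mm above the bench.
- timer: White bench timer standing upright behind the strip, 66 mm wide, 66 mm tall, 24 mm thick, loose; it must be left where it is. Origin at the centre of its underside. (Also solid here: a clear upright glass screen about 90 mm or more to the left of the leftmost container, the centrifuge (155 mm tall) behind the left part of the strip, the microscope behind its right end, whose stage overhangs at 170 to 190 mm height, and a large carton at the far right.)
Not all that is in view belongs to the job. Leave any green look-alike of the part that bears bottle_mid alone. What is shaped like the part that bears specimen_pot_mid but blue is not meant.

How it is judged:
At the end, for the whole second after the job is handed in: Each container stands upright (within 7 degrees) at rest on its pad, its axis within 15 mm of the pad's centre: bottle (132 mm) on the pad next to the bookend, then the pot (100 mm), the dropper (82 mm), and the specimen pot (62 mm) on the pad farthest from it (((horizontal distance between bookend and pad_1_top below 0.1 m and horizontal distance between bottle_mid and pad_1_top below 0.015 m and height (world z) of bottle_mid between 0.07 and 0.081 m and horizontal distance between pot_mid and pad_2_top below 0.015 m and height (world z) of pot_mid between 0.054 and 0.065 m and horizontal distance between dropper_mid and pad_3_top below 0.015 m and height (world z) of dropper_mid between 0.045 and 0.056 m and horizontal distance between specimen_pot_mid and pad_4_top below 0.015 m and height (world z) of specimen_pot_mid between 0.035 and 0.046 m) or (horizontal distance between bookend and pad_4_top below 0.1 m and horizontal distance between bottle_mid and pad_4_top below 0.015 m and height (world z) of bottle_mid between 0.07 and 0.081 m and horizontal distance between pot_mid and pad_3_top below 0.015 m and height (world z) of pot_mid between 0.054 and 0.065 m and horizontal distance between dropper_mid and pad_2_top below 0.015 m and height (world z) of dropper_mid between 0.045 and 0.056 m and horizontal distance between specimen_pot_mid and pad_1_top below 0.015 m and height (world z) of specimen_pot_mid between 0.035 and 0.046 m)) and angle between each of bottle_mid, pot_mid, dropper_mid, specimen_pot_mid's own z axis and vertical below 0.12 rad and linear speed of each of bottle, pot, dropper, specimen_pot below 0.02 m/s); the robot touches nothing.
It fails at once if a container is tipped over (angle between any of bottle_mid, pot_mid, dropper_mid, specimen_pot_mid's own z axis and vertical above 0.9 rad).
It fails at once if the bench timer is moved (distance of timer from where it was at the start of the episode above 0.03 m).
It also fails if it takes over 112 s, if anything falls off the work surface, if the arm or the gripper's body presses on something with over 40 N, if the wrist force passes 120 N, or if a joint passes its speed limit or range.

## Working session

There is one attempt and no reset: what is moved stays moved. The work goes in short steps, Python scripts to look and compute and a tool call to move; the robot and the scene stay as the last step left them, time stands still between calls to the robot, and variables do not carry over. Pictures are saved under pics/ and viewed, about 12 in all and at most 16, crops included, and the job is handed in when it is done.

Besides the shell and the picture viewer there is one more tool, called as name(argument=value, ...) on one line, values as JSON. play_rows: Moves the arm, as the interface text tells. Its arguments: {"type":"object","properties":{"plan":{"type":"array"},"jaw":{"type":"number"}},"required":["plan"]}

```bash
mkdir -p pics; ls; cat > h.py <<'E'
import numpy as np, cv2
from rig import robot
def cap(n):
    P=robot.camera_params(n); im,d=robot.capture(n); return im,d,P
def world(u,v,d,P):
    K,R,t=map(np.array,(P["K"],P["R"],P["t"]))
    c=np.stack([(u-K[0,2])/K[0,0]*d,(v-K[1,2])/K[1,1]*d,d],-1)
    return (c-t)@R
def ray(u,v,P,z):
    K,R,t=map(np.array,(P["K"],P["R"],P["t"]))
    o=-R.T@t; w=R.T@np.array([(u-K[0,2])/K[0,0],(v-K[1,2])/K[1,1],1]); return o+w*(z-o[2])/w[2]
E
python3 - <<'E'
from h import *
print(robot.observe())
for n in("top","side"):
    im,d,P=cap(n); cv2.imwrite(f"pics/{n}0.png",im); np.savez(f"{n}0.npz",im=im,d=d,**{k:np.array(P[k]) for k in "KRt"})
    print(n,P["K"],-np.array(P["R"]).T@P["t"],(d>0).mean())
E
```

```text
pics
{'clock': 0.0, 'joint_pos': array([ 1.09090171,  0.47781021,  0.02235681,  1.55641455, -0.01151045,
        1.10929365, -0.0831271 ]), 'dq': array([ 9.54555831e-05, -5.01126332e-04, -5.94546169e-04, -1.87892052e-04,
       -1.16814700e-03, -2.03815372e-03,  2.54820822e-04]), 'tau': array([ 3.70920661e-04, -5.82857358e+01,  1.53422244e+00, -2.72610301e+01,
       -5.44350338e-02,  1.69041456e-02,  1.94314739e-04]), 'tool_pos': array([ 0.2449968 , -0.62836567,  0.23569083]), 'ee_rot': array([-3.13980012e+00,  1.32078366e-04,  3.71769778e-01]), 'ft_force': array([ 0.39955295,  0.14391864, -0.57501583]), 'wrist_torque': array([-0.00065302,  0.06480694, -0.02306369]), 'opening': 0.0876892518246375}
top [[488.45293587   0.         278.7442674 ]
 [  0.         488.45293587 212.77581656]
 [  0.           0.           1.        ]] [0.44025387 0.02880594 1.56367872] 0.9960969387755102
side [[431.85352945   0.         284.71916931]
 [  0.         431.85352945 210.54260688]
 [  0.           0.           1.        ]] [ 0.03547666 -0.13104889  1.19077694] 0.9960501700680272
```

View pics/top0.png

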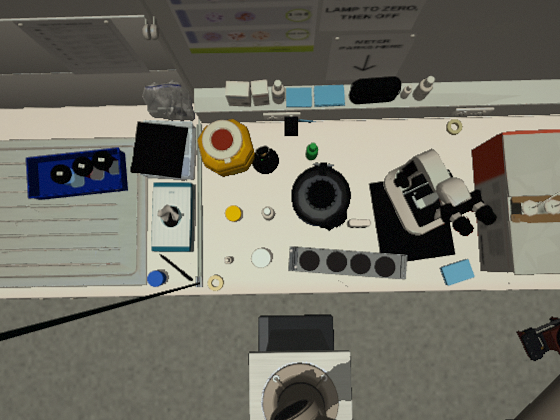

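View pics/side0.png

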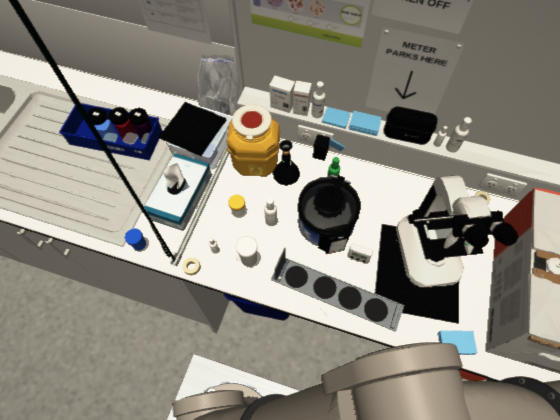

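The bookend is at the strip's left end, at about (292,260) in the top view, so pad 1 takes the bottle. The pads lie at about (310,260) to (386,266). The bottle is at (267,213), the pot at (261,258), the dropper at (229,260), and the yellow-capped specimen pot at (233,213).

```bash
python3 - <<'E'
from h import *
D={n:dict(np.load(f"{n}0.npz")) for n in("top","side")}
for n in D:
    S=D[n]; im,d=S["im"],S["d"]; vv,uu=np.mgrid[:420,:560]; W=world(uu,vv,d,S); S["W"]=W
    g=im.max(2); 
    print(n,"bench z",np.median(W[(g>180)&(abs(W[...,2])<.03)][:,2]))
    m=((g<60)&(W[...,2]<.03)&(W[...,2]>-.02)).astype(np.uint8)
    for c in cv2.findContours(m,cv2.RETR_EXTERNAL,cv2.CHAIN_APPROX_NONE)[0]:
        a=cv2.contourArea(c)
        if 150<a<700:
            (u,v),ax,_=cv2.fitEllipse(c); print(" pad",round(u),round(v),a,np.round(ax,1),ray(u,v,S,.009).round(4))
# heights
for n in D:
    W=D[n]["W"]; m=((W[...,2]>.02)&(W[...,2]<.3)&(W[...,0]>.2)&(W[...,0]<.75)&(W[...,1]<.45)&(W[...,1]>-.4)).astype(np.uint8)
    k,l,s,c=cv2.connectedComponentsWithStats(m)
    for i in range(1,k):
        if s[i,4]>15:
            w=W[l==i]; zt=np.percentile(w[:,2],97); t=w[w[:,2]>zt-.012]
            print(n,s[i],"top z",zt.round(3),"top mid",((t.max(0)+t.min(0))/2).round(4),"ext",np.ptp(w,axis=0).round(3), "bgr",D[n]["im"][l==i].mean(0).round())
E
```

```text
top bench z -4.4385015107836195e-05
 pad 385 266 295.5 [19.1 19.8] [ 0.4101 -0.2754  0.009 ]
 pad 360 263 291.0 [19.1 19.5] [ 0.4209 -0.1988  0.009 ]
 pad 336 261 295.0 [19.2 19.6] [ 0.4286 -0.1241  0.009 ]
 pad 309 260 283.5 [18.8 19.4] [ 0.434  -0.0379  0.009 ]
 pad 27 157 171.0 [30.4 33.4] [0.7864 0.8733 0.009 ]
side bench z 0.00018522350284362198
 pad 376 310 369.0 [20.7 22.8] [ 0.4093 -0.2744  0.009 ]
 pad 350 298 356.5 [20.5 22.2] [ 0.4198 -0.1976  0.009 ]
 pad 325 287 348.0 [20.7 21.5] [ 0.4275 -0.1232  0.009 ]
 pad 296 276 331.0 [20.4 20.8] [ 0.433 -0.037  0.009]
 pad 153 164 175.5 [30.3 31.2] [0.6572 0.5227 0.009 ]
top [ 383  148   67   87 3530] top z 0.291 top mid [ 0.6475 -0.3614  0.2886] ext [0.221 0.123 0.278] bgr [84. 94. 96.]
top [201 150  51  27 988] top z 0.211 top mid [0.7328 0.209  0.2068] ext [0.048 0.146 0.195] bgr [ 43. 113. 139.]
top [253 156  24  17 224] top z 0.107 top mid [0.748  0.0977 0.1095] ext [0.032 0.074 0.102] bgr [6. 7. 6.]
top [148 159  45  20 777] top z 0.113 top mid [0.7289 0.4032 0.1094] ext [0.053 0.124 0.098] bgr [41. 39. 38.]
top [ 291  162  
[... 2053 characters left out ...]
 163. 169.]
side [126 228  19  21 258] top z 0.067 top mid [0.3862 0.4318 0.0619] ext [0.049 0.036 0.049] bgr [158.  78.  42.]
side [236 236  21  29 479] top z 0.104 top mid [0.4439 0.1122 0.1   ] ext [0.059 0.059 0.088] bgr [191. 202. 206.]
side [209 238   9  14  90] top z 0.082 top mid [0.4387 0.2172 0.0778] ext [0.022 0.024 0.064] bgr [158. 172. 178.]
side [348 243  25  19 307] top z 0.07 top mid [ 0.5468 -0.191   0.065 ] ext [0.027 0.065 0.051] bgr [158. 169. 173.]
side [274 247  12  32 157] top z 0.099 top mid [0.4403 0.0137 0.0944] ext [0.07  0.011 0.08 ] bgr [71. 74. 74.]
side [182 264   6   8  16] top z 0.025 top mid [0.3553 0.2725 0.023 ] ext [0.019 0.021 0.006] bgr [184. 229. 239.]
```

The two views agree to about 3 mm. World positions (x, y):

| Item | x | y |
|---|---|---|
| Pad 1 | .4335 | -.0375 |
| Pad 2 | .428 | -.1237 |
| Pad 3 | .420 | -.198 |
| Pad 4 | .410 | -.275 |
| Bottle | .581 | .0895 |
| Pot | .445 | .1115 |
| Dropper | .440 | .216 |
| Specimen pot | .584 | .198 |

I'll start moving with the jaws along x.

play_rows(plan=[0.155,0.279,0.035,0,0,68.7,0.155,0.279,0.035,0,0,68.7,0.155,0.279,0.035,0,0,68.7,0.155,0.279,0.035,0,0,68.7,0.155,0.279,0.035,0,0,68.7,0.155,0.279,0.035,0,0,68.7,0.155,0.279,0.035,0,0,68.7,0.155,0.279,0.035,0,0,68.7,0.155,0.279,0.035,0,0,68.7,0.155,0.279,0.035,0,0,68.7,0.155,0.279,0.035,0,0,68.7,0.155,0.279,0.035,0,0,68.7], jaw=1)

```text
clock: 1.1
tool_pos: [0.3999, -0.35, 0.2714]
ee_rot: [-3.141, -0.0, 1.568]
ft_force: [-0.0, 0.3, 0.4]
opening: 0.0877
```

play_rows(plan=[0.04,0.2,0.02,0,0,0,0.04,0.2,0.02,0,0,0,0.04,0.2,0.02,0,0,0,0.04,0.2,0.02,0,0,0,0.04,0.2,0.02,0,0,0,0.04,0.2,0.02,0,0,0,0.04,0.2,0.02,0,0,0,0.04,0.2,0.02,0,0,0])

```text
clock: 1.77
tool_pos: [0.4399, -0.1509, 0.2915]
ee_rot: [-3.141, 0.0, 1.568]
ft_force: [-0.5, -0.2, 0.0]
opening: 0.0876
```

```bash
cat >> h.py <<'E'
def fray(u,v,P,z):
    "fisheye ray onto plane z"
    K,R,t=map(np.array,(P["K"],P["R"],P["t"])); x=(u-K[0,2])/K[0,0]; y=(v-K[1,2])/K[1,1]; th=np.hypot(x,y)+1e-9
    w=R.T@np.array([x/th*np.sin(th),y/th*np.sin(th),np.cos(th)]); o=-R.T@t; return o+w*(z-o[2])/w[2]
E
python3 - <<'E'
from h import *
im,d,P=cap("wrist"); cv2.imwrite("pics/w1.png",im); np.savez("w1.npz",im=im,d=d,**{k:np.array(P[k]) for k in "KRt"})
m=(im.max(2)<60).astype(np.uint8)
for c in cv2.findContours(m,cv2.RETR_LIST,cv2.CHAIN_APPROX_NONE)[0]:
    a=cv2.contourArea(c)
    if 300<a<8000:
        (u,v),ax,_=cv2.fitEllipse(c)
        q=np.array([fray(p[0][0],p[0][1],P,.009) for p in c]); lo,hi=q.min(0),q.max(0)
        print(round(u),round(v),a,((lo+hi)/2).round(4),(hi-lo).round(3))
E
```

```text
312 355 1164.0 [ 0.4923 -0.4547  0.009 ] [0.104 0.065 0.   ]
358 305 832.5 [ 0.554  -0.3506  0.009 ] [0.082 0.048 0.   ]
265 261 1198.5 [ 0.4118 -0.2745  0.009 ] [0.06 0.06 0.  ]
272 210 1545.0 [ 0.4225 -0.1971  0.009 ] [0.064 0.062 0.   ]
277 158 1705.5 [ 0.43   -0.1249  0.009 ] [0.064 0.063 0.   ]
549 85 593.0 [0.8809 0.0228 0.009 ] [0.059 0.059 0.   ]
281 92 1644.5 [ 0.435  -0.0379  0.009 ] [0.061 0.06  0.   ]
436 122 4047.5 [ 0.647  -0.0715  0.009 ] [0.123 0.161 0.   ]
2 97 526.5 [-0.0168  0.007   0.009 ] [0.1   0.155 0.   ]
287 49 777.5 [0.4423 0.0208 0.009 ] [0.078 0.027 0.   ]
502 22 2283.5 [0.7964 0.1118 0.009 ] [0.161 0.115 0.   ]
```

View pics/w1.png

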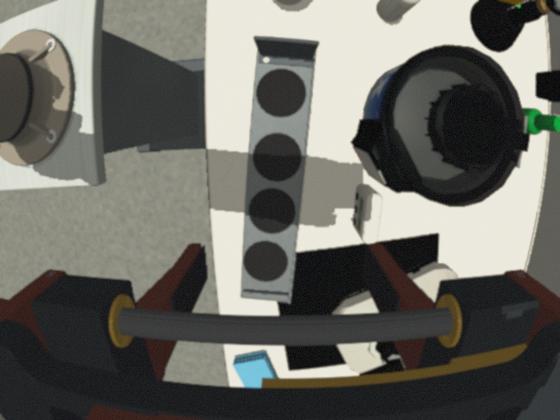

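The pads are confirmed at pixels (281,92), (277,158), (272,210) and (265,261), within 2 mm of the first estimate. The centrifuge's latch at about (365,140) points toward the strip, so I'll check its clearance while moving over the bottle.

play_rows(plan=[0.141,0.2405,0,0,0,0,0.141,0.2405,0,0,0,0,0.141,0.2405,0,0,0,0,0.141,0.2405,0,0,0,0,0.141,0.2405,0,0,0,0,0.141,0.2405,0,0,0,0,0.141,0.2405,0,0,0,0,0.141,0.2405,0,0,0,0,0.141,0.2405,0,0,0,0])

```text
clock: 2.57
tool_pos: [0.5817, 0.0903, 0.2906]
ee_rot: [-3.14, -0.0, 1.57]
ft_force: [0.5, -0.8, 0.2]
opening: 0.0878
```

```bash
python3 - <<'E'
from h import *
S=dict(np.load("w1.npz")); K,R,t=S["K"],S["R"],S["t"]; d=S["d"]; v,u=np.mgrid[:420,:560]
x=(u-K[0,2])/K[0,0]; y=(v-K[1,2])/K[1,1]; th=np.hypot(x,y)+1e-9
f=np.tan(np.minimum(th,1.5))/th; W=(np.stack([x*f*d,y*f*d,d],-1)-t)@R
s=(W[...,1]>-.2)&(W[...,1]<.02)&(W[...,0]>.46)&(W[...,0]<.6)
for a,b in((.08,.13),(.13,.17),(.17,.25)):
    q=W[s&(W[...,2]>a)&(W[...,2]<b)]
    if len(q): print(a,b,len(q),q[np.argsort(q[:,0])[:200:50]].round(3))
T=dict(np.load("top0.npz")); vv,uu=np.mgrid[:420,:560]; W=world(uu,vv,T["d"],T)
q=W[(abs(W[...,1]-.2)<.1)&(W[...,0]>.6)&(W[...,0]<.8)&(W[...,2]>.06)]; print("carboy min x",q[:,0].min())
im,d,P=cap("wrist"); cv2.imwrite("pics/w2.png",im); print(P["K"])
E
```

```text
0.08 0.13 2175 [[ 0.46   0.009  0.089]
 [ 0.467  0.008  0.085]
 [ 0.473  0.011  0.096]
 [ 0.529 -0.109  0.094]]
0.13 0.17 7765 [[ 0.531 -0.116  0.132]
 [ 0.536 -0.129  0.131]
 [ 0.539 -0.119  0.133]
 [ 0.541 -0.113  0.132]]
carboy min x 0.600096945902885
[[325.1922621    0.         284.86700829]
 [  0.         325.1922621  211.2736685 ]
 [  0.           0.           1.        ]]
```

View pics/w2.png

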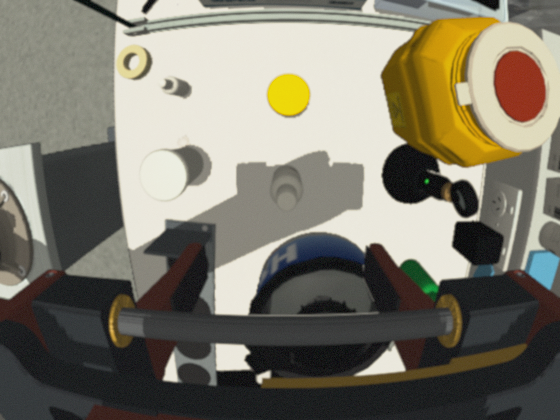

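The wrist view shows the bottle centred under the jaws at about (285,190), with nothing in the way of the descent. The latch's nearest edge is at x ≈ .529, which leaves enough room. I'll go down and grasp.

play_rows(plan=[-0.001,-0.001,-0.04,0,0,0,-0.001,-0.001,-0.08,0,0,0,-0.001,-0.001,-0.12,0,0,0,-0.001,-0.001,-0.15,0,0,0,-0.001,-0.001,-0.175,0,0,0,-0.001,-0.001,-0.195,0,0,0,-0.001,-0.001,-0.21,0,0,0,-0.001,-0.001,-0.217,0,0,0,-0.001,-0.001,-0.217,0,0,0])

```text
clock: 3.37
tool_pos: [0.5791, 0.0865, 0.0731]
ee_rot: [-3.139, 0.002, 1.567]
ft_force: [-0.5, -0.1, -0.6]
opening: 0.088
```

play_rows(plan=[0,0,0,0,0,0,0,0,0,0,0,0,0,0,0,0,0,0,0,0,0,0,0,0,0,0,0,0,0,0,0,0,0,0,0,0,0,0,0,0,0,0,0,0,0,0,0,0,0,0,0,0,0,0,0,0,0,0,0,0], jaw=0.2)

```text
clock: 4.2
tool_pos: [0.5803, 0.0897, 0.0747]
ee_rot: [3.142, -0.0, 1.571]
ft_force: [0.9, 0.4, 0.6]
opening: 0.0351
```

The opening stopped at 35 mm, so the bottle is held. I'll lift and carry it to pad 1.

play_rows(plan=[0,0,0.02,0,0,0,0,0,0.05,0,0,0,0,0,0.085,0,0,0,0,0,0.12,0,0,0,0,0,0.15,0,0,0,0,0,0.165,0,0,0,0,0,0.165,0,0,0])

```text
clock: 4.78
tool_pos: [0.5821, 0.0904, 0.2437]
ee_rot: [3.135, -0.001, 1.571]
ft_force: [0.4, -0.5, -0.8]
opening: 0.0359
```

play_rows(plan=[-0.014,-0.012,0,0,0,0,-0.035,-0.03,0,0,0,0,-0.06,-0.052,0,0,0,0,-0.085,-0.074,0,0,0,0,-0.11,-0.096,0,0,0,0,-0.13,-0.114,0,0,0,0,-0.141,-0.123,0,0,0,0,-0.1465,-0.128,0,0,0,0,-0.1465,-0.128,0,0,0,0,-0.1465,-0.128,0,0,0,0,-0.1465,-0.128,0,0,0,0])

```text
clock: 5.7
tool_pos: [0.4345, -0.0375, 0.2395]
ee_rot: [3.141, -0.001, 1.572]
ft_force: [-0.1, 0.2, -0.4]
opening: 0.0356
```

play_rows(plan=[0,0,-0.02,0,0,0,0,0,-0.05,0,0,0,0,0,-0.08,0,0,0,0,0,-0.105,0,0,0,0,0,-0.125,0,0,0,0,0,-0.138,0,0,0,0,0,-0.145,0,0,0,0,0,-0.15,0,0,0,0,0,-0.153,0,0,0,0,0,-0.155,0,0,0,0,0,-0.155,0,0,0,0,0,-0.155,0,0,0])

```text
clock: 6.7
tool_pos: [0.4343, -0.0384, 0.0852]
ee_rot: [3.14, 0.0, 1.571]
ft_force: [0.8, -0.0, 0.2]
opening: 0.0358
```

play_rows(plan=[0,0,0,0,0,0,0,0,0,0,0,0,0,0,0,0,0,0,0,0,0,0,0,0,0,0,0,0,0,0,0,0,0,0,0,0,0,0,0,0,0,0,0,0,0,0,0,0], jaw=0.8)

```text
clock: 7.37
tool_pos: [0.4337, -0.0384, 0.0846]
ee_rot: [-3.142, 0.0, 1.571]
ft_force: [-0.1, -0.9, 0.1]
opening: 0.0703
```

play_rows(plan=[0,0,0.02,0,0,0,0,0,0.05,0,0,0,0,0,0.085,0,0,0,0,0,0.12,0,0,0,0,0,0.155,0,0,0,0,0,0.18,0,0,0,0,0,0.18,0,0,0,0,0,0.18,0,0,0], jaw=1)

```text
clock: 8.03
tool_pos: [0.4345, -0.0385, 0.2658]
ee_rot: [3.138, 0.001, 1.57]
ft_force: [-0.6, -0.9, -1.0]
opening: 0.0879
```

play_rows(plan=[0.0105,0.04,0,0,0,0,0.0105,0.08,0,0,0,0,0.0105,0.12,0,0,0,0,0.0105,0.14,0,0,0,0,0.0105,0.15,0,0,0,0,0.0105,0.15,0,0,0,0,0.0105,0.15,0,0,0,0,0.0105,0.15,0,0,0,0])

```text
clock: 8.7
tool_pos: [0.4438, 0.1102, 0.2636]
ee_rot: [-3.14, 0.001, 1.57]
ft_force: [0.6, -0.7, 0.3]
opening: 0.0879
```

```bash
python3 - <<'E'
from h import *
print(robot.observe()["tool_pos"])
im,d,P=cap("wrist"); cv2.imwrite("pics/w3.png",im)
hsv=cv2.cvtColor(im,cv2.COLOR_BGR2HSV)
s,_,_=cap("top"); cv2.imwrite("pics/top1.png",cv2.resize(s[140:300,190:430],None,fx=3,fy=3))
E
```

```text
[0.44380706 0.11024764 0.2636241 ]
```

View pics/w3.png

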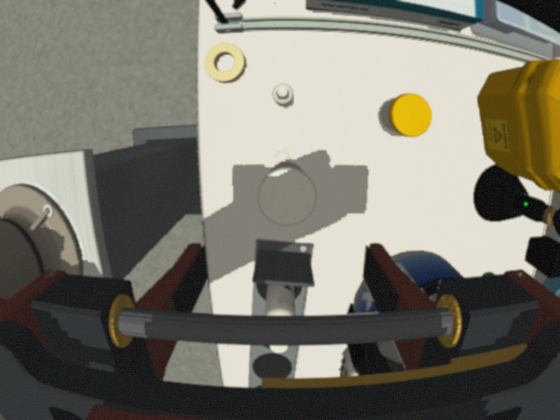

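The pot's lid is at (287,193), centred between the jaws, and the bottle stands behind the gripper bar at (280,300). I'll grip the lid.

play_rows(plan=[0,0,-0.03,0,0,0,0,0,-0.07,0,0,0,0,0,-0.1,0,0,0,0,0,-0.125,0,0,0,0,0,-0.145,0,0,0,0,0,-0.16,0,0,0,0,0,-0.17,0,0,0,0,0,-0.176,0,0,0,0,0,-0.176,0,0,0])

```text
clock: 9.55
tool_pos: [0.4439, 0.111, 0.0879]
ee_rot: [-3.14, 0.0, 1.57]
ft_force: [-0.1, -0.1, 0.1]
opening: 0.0877
```

play_rows(plan=[0,0,0,0,0,0,0,0,0,0,0,0,0,0,0,0,0,0,0,0,0,0,0,0,0,0,0,0,0,0,0,0,0,0,0,0,0,0,0,0,0,0,0,0,0,0,0,0,0,0,0,0,0,0], jaw=0.5)

```text
clock: 10.3
tool_pos: [0.4448, 0.1119, 0.0891]
ee_rot: [3.141, -0.0, 1.571]
ft_force: [0.8, -0.0, 5.9]
opening: 0.0569
```

play_rows(plan=[0,0,0.02,0,0,0,0,0,0.05,0,0,0,0,0,0.085,0,0,0,0,0,0.12,0,0,0,0,0,0.155,0,0,0,0,0,0.18,0,0,0,0,0,0.195,0,0,0,0,0,0.2,0,0,0,0,0,0.2,0,0,0])

```text
clock: 11.05
tool_pos: [0.4445, 0.1116, 0.2892]
ee_rot: [3.14, 0.0, 1.57]
ft_force: [0.8, -0.5, -1.2]
opening: 0.0568
```

play_rows(plan=[-0.001,-0.015,0,0,0,0,-0.003,-0.045,0,0,0,0,-0.005,-0.08,0,0,0,0,-0.008,-0.115,0,0,0,0,-0.011,-0.15,0,0,0,0,-0.013,-0.185,0,0,0,0,-0.0145,-0.212,0,0,0,0,-0.0155,-0.228,0,0,0,0,-0.0155,-0.2355,0,0,0,0,-0.0155,-0.2355,0,0,0,0,-0.0155,-0.2355,0,0,0,0])

```text
clock: 11.97
tool_pos: [0.4284, -0.1229, 0.2876]
ee_rot: [-3.14, -0.001, 1.571]
ft_force: [0.3, -0.2, -0.1]
opening: 0.0568
```

```bash
python3 - <<'E'
from h import *
a,_,_=cap("side"); b,_,_=cap("wrist")
cv2.imwrite("pics/m1.png",np.hstack([cv2.resize(a[150:350,200:440],(400,333)),cv2.resize(b[87:420],(400,333))]))
E
```

```text
(no output)
```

View pics/m1.png

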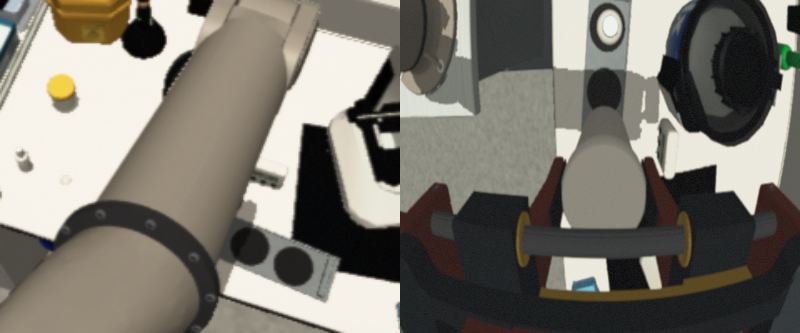

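The wrist view shows the pot hanging straight in the jaws and the bottle standing inside pad 1's disc. I'll lower the pot.

play_rows(plan=[0,-0.001,-0.02,0,0,0,0,-0.001,-0.055,0,0,0,0,-0.001,-0.09,0,0,0,0,-0.001,-0.12,0,0,0,0,-0.001,-0.145,0,0,0,0,-0.001,-0.163,0,0,0,0,-0.001,-0.175,0,0,0,0,-0.001,-0.182,0,0,0,0,-0.001,-0.186,0,0,0,0,-0.001,-0.189,0,0,0,0,-0.001,-0.189,0,0,0,0,-0.001,-0.189,0,0,0])

```text
clock: 13.07
tool_pos: [0.4293, -0.1248, 0.1003]
ee_rot: [3.14, 0.0, 1.571]
ft_force: [0.6, -0.8, -0.6]
opening: 0.0565
```

play_rows(plan=[0,0,0,0,0,0,0,0,0,0,0,0,0,0,0,0,0,0,0,0,0,0,0,0,0,0,0,0,0,0,0,0,0,0,0,0,0,0,0,0,0,0,0,0,0,0,0,0], jaw=1)

```text
clock: 13.73
tool_pos: [0.4287, -0.1249, 0.0997]
ee_rot: [3.142, -0.0, 1.571]
ft_force: [-0.0, -0.4, 0.2]
opening: 0.088
```

play_rows(plan=[0,0,0.02,0,0,0,0,0,0.05,0,0,0,0,0,0.085,0,0,0,0,0,0.12,0,0,0,0,0,0.155,0,0,0,0,0,0.18,0,0,0,0,0,0.18,0,0,0,0,0,0.18,0,0,0])

```text
clock: 14.4
tool_pos: [0.4294, -0.1251, 0.2809]
ee_rot: [3.139, 0.001, 1.571]
ft_force: [0.1, -0.5, -0.8]
opening: 0.0877
```

play_rows(plan=[0.0105,0.341,0,0,0,0,0.0105,0.341,0,0,0,0,0.0105,0.341,0,0,0,0,0.0105,0.341,0,0,0,0,0.0105,0.341,0,0,0,0,0.0105,0.341,0,0,0,0,0.0105,0.341,0,0,0,0,0.0105,0.341,0,0,0,0,0.0105,0.341,0,0,0,0,0.0105,0.341,0,0,0,0,0.0105,0.341,0,0,0,0])

```text
clock: 15.32
tool_pos: [0.4386, 0.2153, 0.2782]
ee_rot: [-3.139, 0.001, 1.572]
ft_force: [-0.2, -1.2, 0.3]
opening: 0.0881
```

```bash
python3 - <<'E'
from h import *
print(robot.observe()["tool_pos"])
b,_,P=cap("wrist"); a,_,_=cap("top")
cv2.imwrite("pics/m2.png",np.hstack([cv2.resize(a[190:300,190:420],(400,190)),cv2.resize(b[:253],(400,190))]))
for z in(0,.056,.08): print(fray(285,195,P,z).round(3))
E
```

```text
[0.43856121 0.21530309 0.27816747]
[0.439 0.191 0.   ]
[0.439 0.204 0.056]
[0.439 0.21  0.08 ]
```

View pics/m2.png

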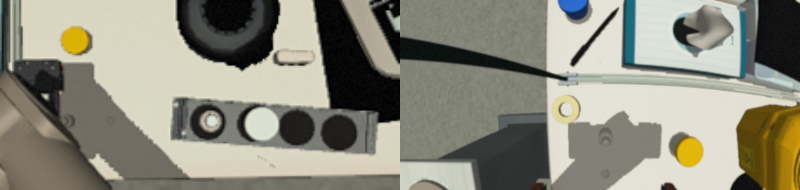

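The top view shows the bottle on pad 1 and the pot on pad 2. In the wrist view the dropper (full-frame pixel about (287,184)) is centred under the tool.

play_rows(plan=[0,0,-0.04,0,0,0,0,0,-0.08,0,0,0,0,0,-0.12,0,0,0,0,0,-0.155,0,0,0,0,0,-0.185,0,0,0,0,0,-0.205,0,0,0,0,0,-0.22,0,0,0,0,0,-0.232,0,0,0,0,0,-0.24,0,0,0,0,0,-0.243,0,0,0,0,0,-0.243,0,0,0])

```text
clock: 16.33
tool_pos: [0.4394, 0.2155, 0.0365]
ee_rot: [-3.142, 0.0, 1.57]
ft_force: [0.3, 0.2, -0.3]
opening: 0.0878
```

play_rows(plan=[0,0,0,0,0,0,0,0,0,0,0,0,0,0,0,0,0,0,0,0,0,0,0,0,0,0,0,0,0,0,0,0,0,0,0,0,0,0,0,0,0,0,0,0,0,0,0,0,0,0,0,0,0,0,0,0,0,0,0,0], jaw=0.1)

```text
clock: 17.17
tool_pos: [0.4392, 0.2161, 0.0366]
ee_rot: [-3.142, -0.0, 1.571]
ft_force: [0.8, -0.4, 0.4]
opening: 0.0247
```

play_rows(plan=[0,0,0.02,0,0,0,0,0,0.05,0,0,0,0,0,0.085,0,0,0,0,0,0.12,0,0,0,0,0,0.155,0,0,0,0,0,0.18,0,0,0,0,0,0.195,0,0,0,0,0,0.205,0,0,0,0,0,0.205,0,0,0])

```text
clock: 17.92
tool_pos: [0.44, 0.2166, 0.2434]
ee_rot: [3.139, -0.001, 1.571]
ft_force: [0.1, -0.4, -0.9]
opening: 0.0216
```

play_rows(plan=[-0.001,-0.02,0,0,0,0,-0.002,-0.055,0,0,0,0,-0.004,-0.095,0,0,0,0,-0.006,-0.135,0,0,0,0,-0.008,-0.175,0,0,0,0,-0.01,-0.215,0,0,0,0,-0.012,-0.255,0,0,0,0,-0.014,-0.295,0,0,0,0,-0.016,-0.335,0,0,0,0,-0.0175,-0.37,0,0,0,0,-0.018,-0.395,0,0,0,0,-0.018,-0.4135,0,0,0])

```text
invalid input
```

play_rows(plan=[0,0,0,0,0,0,0,0,0,0,0,0,0,0,0,0,0,0])

```text
clock: 18.17
tool_pos: [0.4385, 0.2156, 0.2403]
ee_rot: [-3.139, 0.001, 1.571]
ft_force: [0.3, -0.5, -0.5]
opening: 0.0214
```

play_rows(plan=[-0.001,-0.02,0,0,0,0,-0.002,-0.055,0,0,0,0,-0.004,-0.095,0,0,0,0,-0.006,-0.135,0,0,0,0,-0.008,-0.175,0,0,0,0,-0.01,-0.215,0,0,0,0,-0.012,-0.255,0,0,0,0,-0.014,-0.295,0,0,0,0,-0.016,-0.335,0,0,0,0,-0.0175,-0.37,0,0,0,0,-0.018,-0.395,0,0,0,0,-0.018,-0.4135,0,0,0,0])

```text
clock: 19.17
tool_pos: [0.42, -0.2002, 0.2405]
ee_rot: [-3.14, -0.001, 1.568]
ft_force: [0.0, 0.4, -0.1]
opening: 0.0217
```

play_rows(plan=[0,0,0,0,0,0,0,0,0,0,0,0,0,0,0,0,0,0])

```text
clock: 19.42
tool_pos: [0.4211, -0.1961, 0.241]
ee_rot: [-3.141, -0.001, 1.572]
ft_force: [-0.2, 0.1, -0.8]
opening: 0.0217
```

play_rows(plan=[0,-0.002,-0.02,0,0,0,0,-0.002,-0.055,0,0,0,0,-0.002,-0.09,0,0,0,0,-0.002,-0.125,0,0,0,0,-0.002,-0.15,0,0,0,0,-0.002,-0.168,0,0,0,0,-0.002,-0.18,0,0,0,0,-0.002,-0.187,0,0,0,0,-0.002,-0.191,0,0,0,0,-0.002,-0.194,0,0,0,0,-0.002,-0.194,0,0,0,0,-0.002,-0.194,0,0,0])

```text
clock: 20.42
tool_pos: [0.4214, -0.1983, 0.049]
ee_rot: [-3.141, 0.0, 1.572]
ft_force: [-3.7, 2.9, 10.5]
opening: 0.0219
```

play_rows(plan=[0,0,0,0,0,0,0,0,0,0,0,0,0,0,0,0,0,0,0,0,0,0,0,0,0,0,0,0,0,0,0,0,0,0,0,0,0,0,0,0,0,0,0,0,0,0,0,0], jaw=0.8)

```text
clock: 21.08
tool_pos: [0.4212, -0.1994, 0.0476]
ee_rot: [-3.142, -0.0, 1.571]
ft_force: [-0.8, -0.3, 0.0]
opening: 0.0693
```

play_rows(plan=[0,0,0.02,0,0,0,0,0,0.05,0,0,0,0,0,0.085,0,0,0,0,0,0.12,0,0,0,0,0,0.155,0,0,0,0,0,0.19,0,0,0,0,0,0.22,0,0,0,0,0,0.22,0,0,0,0,0,0.22,0,0,0], jaw=1)

```text
clock: 21.83
tool_pos: [0.4221, -0.1998, 0.2692]
ee_rot: [3.138, 0.002, 1.57]
ft_force: [-0.0, 0.4, -0.3]
opening: 0.0877
```

play_rows(plan=[0.06,0.2,0,0,0,90,0.06,0.2,0,0,0,90,0.06,0.2,0,0,0,90,0.06,0.2,0,0,0,90,0.06,0.2,0,0,0,90,0.06,0.2,0,0,0,90,0.06,0.2,0,0,0,90,0.06,0.2,0,0,0,90,0.06,0.2,0,0,0,90,0.06,0.2,0,0,0,90,0.06,0.2,0,0,0,90,0.06,0.2,0,0,0,90])

```text
clock: 22.83
tool_pos: [0.4802, 0.0005, 0.2659]
ee_rot: [3.141, -0.003, 3.077]
ft_force: [-0.2, -0.0, -0.4]
opening: 0.0878
```

play_rows(plan=[0.0,0.0,0,0,0,6,0.0,0.0,0,0,0,6,0.0,0.0,0,0,0,6])

```text
clock: 23.08
tool_pos: [0.4805, 0.0005, 0.2664]
ee_rot: [3.141, -0.002, -3.111]
ft_force: [0.8, 0.3, -0.2]
opening: 0.088
```

```bash
python3 - <<'E'
from h import *
o=robot.observe(); print(o["tool_pos"],o["ee_rot"],o["joint_pos"].round(2))
b,_,P=cap("wrist"); a,_,_=cap("side")
cv2.imwrite("pics/m3.png",np.hstack([cv2.resize(a[180:345,180:420],(480,330)),cv2.resize(b,(320,240)) if 0 else cv2.copyMakeBorder(cv2.resize(b,(320,240)),0,90,0,0,0)]))
E
```

```text
[4.80481229e-01 4.79632484e-04 2.66400981e-01] [ 3.14080950e+00 -2.24393817e-03 -3.11082359e+00] [ 0.71  0.24 -0.96  1.92  0.22  1.09  1.27]
```

View pics/m3.png

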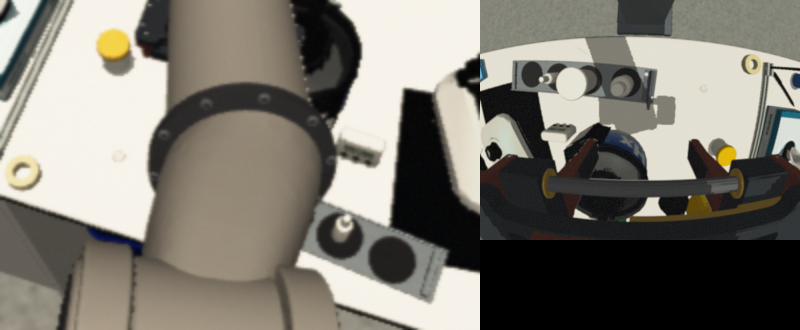

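The dropper stands upright near the centre of pad 3 (left crop, (343,228)). Next I move to the yellow specimen pot.

play_rows(plan=[0.1035,0.198,0,0,0,-1.8,0.1035,0.198,0,0,0,-1.8,0.1035,0.198,0,0,0,-1.8,0.1035,0.198,0,0,0,-1.8,0.1035,0.198,0,0,0,-1.8,0.1035,0.198,0,0,0,-1.8,0.1035,0.198,0,0,0,-1.8,0.1035,0.198,0,0,0,-1.8])

```text
clock: 23.85
tool_pos: [0.5843, 0.1994, 0.2669]
ee_rot: [-3.142, -0.001, -3.139]
ft_force: [0.2, -0.9, -0.4]
opening: 0.0876
```

```bash
python3 - <<'E'
from h import *
o=robot.observe(); print(o["tool_pos"],o["ee_rot"])
b,_,P=cap("wrist"); cv2.imwrite("pics/w5.png",b)
h=cv2.cvtColor(b,cv2.COLOR_BGR2HSV); m=cv2.inRange(h,(22,180,90),(35,255,255))
for c in cv2.findContours(m,cv2.RETR_EXTERNAL,cv2.CHAIN_APPROX_NONE)[0]:
    if cv2.contourArea(c)>300:
        q=np.array([fray(*p[0],P,.062) for p in c]); print(cv2.boundingRect(c),((q.min(0)+q.max(0))/2).round(4),np.ptp(q,axis=0).round(3))
E
```

```text
[0.58430438 0.19941247 0.26689844] [-3.14156012e+00 -1.36149903e-03 -3.13850312e+00]
(222, 344, 140, 44) [0.8465 0.212  0.062 ] [0.09  0.207 0.   ]
(237, 271, 107, 43) [0.7168 0.2072 0.062 ] [0.062 0.138 0.   ]
(262, 167, 42, 44) [0.5847 0.1971 0.062 ] [0.049 0.046 0.   ]
```

View pics/w5.png

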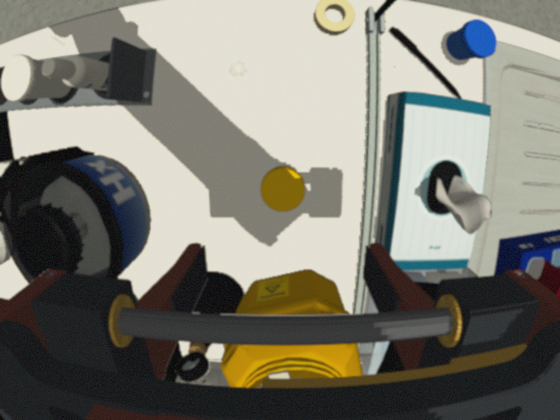

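The yellow cap is at (283,189), which puts it at (.585,.197). The glass is about 30 mm clear of the gripper body, and the carboy is clear too.

play_rows(plan=[0,-0.0015,-0.04,0,0,0,0,-0.0015,-0.08,0,0,0,0,-0.0015,-0.115,0,0,0,0,-0.0015,-0.145,0,0,0,0,-0.0015,-0.17,0,0,0,0,-0.0015,-0.19,0,0,0,0,-0.0015,-0.205,0,0,0,0,-0.0015,-0.213,0,0,0,0,-0.0015,-0.216,0,0,0,0,-0.0015,-0.216,0,0,0])

```text
clock: 24.73
tool_pos: [0.5849, 0.1965, 0.0518]
ee_rot: [-3.141, 0.0, -3.14]
ft_force: [0.5, 0.2, -0.2]
opening: 0.0878
```

play_rows(plan=[0,0,0,0,0,0,0,0,0,0,0,0,0,0,0,0,0,0,0,0,0,0,0,0,0,0,0,0,0,0,0,0,0,0,0,0,0,0,0,0,0,0,0,0,0,0,0,0,0,0,0,0,0,0], jaw=0.4)

```text
clock: 25.48
tool_pos: [0.5848, 0.1972, 0.0519]
ee_rot: [3.142, 0.0, -3.139]
ft_force: [0.1, 0.8, 2.6]
opening: 0.0501
```

play_rows(plan=[0,0,0.02,0,0,0,0,0,0.05,0,0,0,0,0,0.085,0,0,0,0,0,0.12,0,0,0,0,0,0.155,0,0,0,0,0,0.185,0,0,0,0,0,0.205,0,0,0,0,0,0.215,0,0,0,0,0,0.215,0,0,0])

```text
clock: 26.23
tool_pos: [0.5855, 0.1977, 0.2687]
ee_rot: [3.141, 0.003, -3.139]
ft_force: [-0.4, -0.2, 0.6]
opening: 0.0508
```

play_rows(plan=[-0.012,-0.015,0,0,0,-3,-0.035,-0.04,0,0,0,-9,-0.06,-0.067,0,0,0,-16,-0.085,-0.095,0,0,0,-23,-0.11,-0.123,0,0,0,-30,-0.13,-0.152,0,0,0,-37,-0.14,-0.182,0,0,0,-44,-0.145,-0.205,0,0,0,-51,-0.145,-0.215,0,0,0,-58,-0.145,-0.217,0,0,0,-65,-0.145,-0.217,0,0,0,-71,-0.145,-0.217,0,0,0,-71])

```text
clock: 27.23
tool_pos: [0.4386, -0.0207, 0.265]
ee_rot: [-3.139, -0.001, 1.9]
ft_force: [-1.0, -0.4, -1.5]
opening: 0.0502
```

play_rows(plan=[-0.001,-0.015,0,0,0,-3,-0.004,-0.04,0,0,0,-7,-0.008,-0.07,0,0,0,-12,-0.012,-0.1,0,0,0,-16,-0.016,-0.13,0,0,0,-19,-0.02,-0.16,0,0,0,-19,-0.023,-0.19,0,0,0,-19,-0.026,-0.22,0,0,0,-19,-0.028,-0.24,0,0,0,-19,-0.029,-0.2545,0,0,0,-19,-0.029,-0.2545,0,0,0,-19,-0.029,-0.2545,0,0,0,-19])

```text
clock: 28.23
tool_pos: [0.4103, -0.2743, 0.266]
ee_rot: [-3.141, -0.001, 1.573]
ft_force: [0.1, 0.3, 0.0]
opening: 0.0505
```

play_rows(plan=[0.0005,0,-0.02,0,0,0,0.0005,0,-0.055,0,0,0,0.0005,0,-0.09,0,0,0,0.0005,0,-0.125,0,0,0,0.0005,0,-0.155,0,0,0,0.0005,0,-0.175,0,0,0,0.0005,0,-0.19,0,0,0,0.0005,0,-0.197,0,0,0,0.0005,0,-0.201,0,0,0,0.0005,0,-0.204,0,0,0,0.0005,0,-0.204,0,0,0,0.0005,0,-0.204,0,0,0])

```text
clock: 29.23
tool_pos: [0.4119, -0.2745, 0.0635]
ee_rot: [3.14, 0.001, 1.574]
ft_force: [-0.6, -0.8, -0.6]
opening: 0.0505
```

play_rows(plan=[0,0,0,0,0,0,0,0,0,0,0,0,0,0,0,0,0,0,0,0,0,0,0,0,0,0,0,0,0,0,0,0,0,0,0,0,0,0,0,0,0,0,0,0,0,0,0,0], jaw=1)

```text
clock: 29.9
tool_pos: [0.4112, -0.2744, 0.0626]
ee_rot: [-3.142, -0.0, 1.573]
ft_force: [0.4, -0.7, -0.5]
opening: 0.0875
```

play_rows(plan=[0,0,0.02,0,0,0,0,0,0.05,0,0,0,0,0,0.085,0,0,0,0,0,0.12,0,0,0,0,0,0.155,0,0,0,0,0,0.19,0,0,0,0,0,0.22,0,0,0,0,0,0.22,0,0,0,0,0,0.22,0,0,0])

```text
clock: 30.65
tool_pos: [0.412, -0.2748, 0.2843]
ee_rot: [3.139, 0.002, 1.573]
ft_force: [-0.1, -0.2, 0.1]
opening: 0.088
```

play_rows(plan=[-0.1,-0.25,0,0,0,-45,-0.1,-0.25,0,0,0,-45,-0.1,-0.25,0,0,0,-45,-0.1,-0.25,0,0,0,-45,-0.1,-0.25,0,0,0,-45,-0.1,-0.25,0,0,0,-45,-0.1,-0.25,0,0,0,-45,-0.1,-0.25,0,0,0,-45,-0.1,-0.25,0,0,0,-45])

```text
clock: 31.4
tool_pos: [0.3101, -0.5244, 0.2803]
ee_rot: [-3.138, -0.001, 0.787]
ft_force: [0.6, 0.0, 1.5]
opening: 0.0878
```

```bash
python3 - <<'E'
from h import *
print(robot.observe()["tool_pos"])
for n in("top","side"):
    im,d,P=cap(n); vv,uu=np.mgrid[:420,:560]; W=world(uu,vv,d,P)
    cv2.imwrite(f"pics/{n}9.png",cv2.resize(im[190:350,220:460],(720,480)))
    m=((W[...,2]>.025)&(W[...,2]<.3)&(W[...,0]>.36)&(W[...,0]<.58)&(W[...,1]<.05)&(W[...,1]>-.32)).astype(np.uint8)
    k,l,s,c=cv2.connectedComponentsWithStats(m)
    for i in range(1,k):
        if s[i,4]>15:
            w=W[l==i]; zt=np.percentile(w[:,2],97); t=w[w[:,2]>zt-.012]
            print(n,s[i],"top z",zt.round(3),"mid",((t.max(0)+t.min(0))/2).round(4),"all",((w.max(0)+w.min(0))/2).round(4))
E
```

```text
[ 0.31005538 -0.52438472  0.28026972]
top [296 210  51  21 717] top z 0.141 mid [ 0.5565 -0.0699  0.1371] all [ 0.5538 -0.073   0.0854]
top [347 219  23   9 173] top z 0.071 mid [ 0.548  -0.1914  0.0667] all [ 0.5465 -0.1909  0.0496]
top [292 247   3  23  43] top z 0.1 mid [0.4423 0.0135 0.0957] all [0.4423 0.0135 0.07  ]
top [330 252  20  20 315] top z 0.115 mid [ 0.4292 -0.1237  0.1101] all [ 0.4292 -0.1237  0.1082]
top [304 254  13  12 130] top z 0.144 mid [ 0.4368 -0.038   0.1404] all [ 0.4368 -0.0377  0.0914]
top [379 258  18  17 233] top z 0.076 mid [ 0.4124 -0.2734  0.0727] all [ 0.4124 -0.2734  0.0536]
top [357 260   9   8  56] top z 0.093 mid [ 0.4216 -0.1962  0.0889] all [ 0.4214 -0.1953  0.0627]
side [ 298  210   53   43 1482] top z 0.139 mid [ 0.5549 -0.0701  0.1398] all [ 0.5525 -0.0708  0.0889]
side [348 243  25  18 287] top z 0.07 mid [ 0.5459 -0.1912  0.0648] all [ 0.5455 -0.1908  0.0485]
side [274 247  12  31 151] top z 0.097 mid [0.4398 0.0137 0.0927] all [0.4393 0.0141 0.063 ]
side [291 256  14  25 270] top z 0.143 mid [ 0.435  -0.0376  0.1383] all [ 0.4319 -0.038   0.085 ]
side [317 265  23  29 506] top z 0.113 mid [ 0.4287 -0.1242  0.1086] all [ 0.4287 -0.1242  0.0705]
side [346 287  10  13  94] top z 0.091 mid [ 0.4195 -0.1954  0.0871] all [ 0.418  -0.1953  0.0609]
side [369 294  21  22 343] top z 0.076 mid [ 0.4113 -0.2727  0.0715] all [ 0.4113 -0.2727  0.0518]
```

View pics/side9.png

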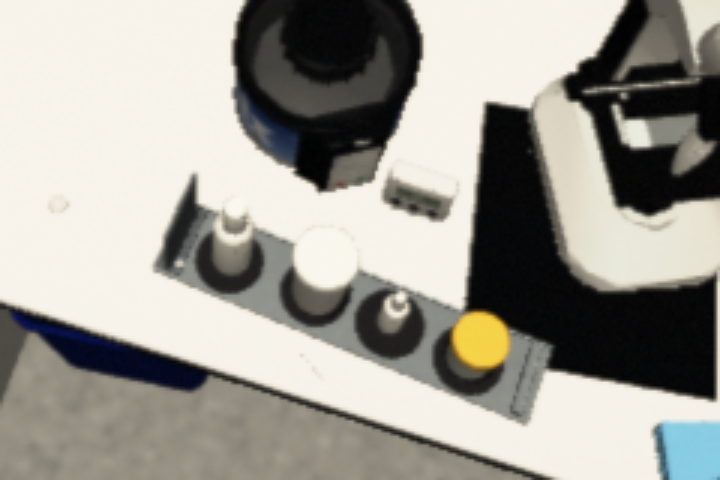

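View pics/top9.png

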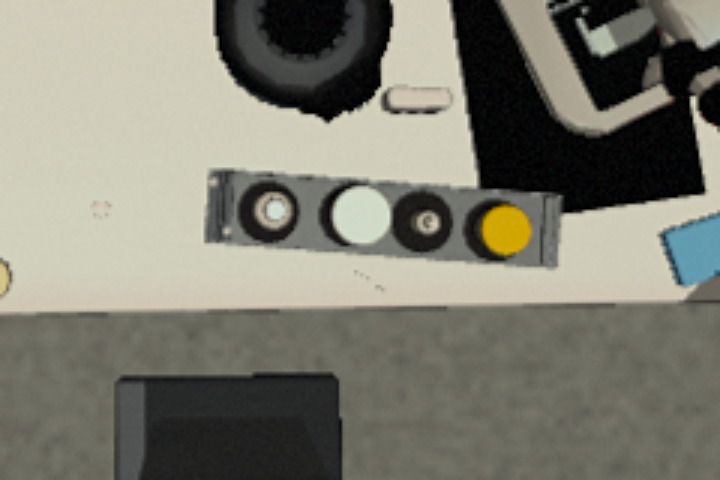

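All four containers stand upright within about 3 mm of their pad centres, at the expected heights. The timer hasn't moved and the gripper is clear.

```bash
python3 -c "
from rig import robot
print(robot.sign_off())"
```

```text
the job is handed in; nothing more can be done
None
```

The four containers are on the strip in height order from the bookend: bottle on pad 1, pot on pad 2, dropper on pad 3, specimen pot on pad 4. I handed the job in at about 31.5 s on the clock; sign-off gives no verdict.

- **Placing:** my last check used both the top and side cameras. Each axis was within about 3 mm of its pad's centre, the top heights matched upright containers on the pads (within a few mm), and all four looked upright in both pictures.
- **Timer:** it was within about 1 mm of its starting position, which is inside the measuring error. The gripper was open and well clear of everything.
- **Oddities:** the dropper touched down about 3 mm earlier than planned, with a contact force of about 11 N, but the later views show it standing upright. One move call was refused because I left out a number; nothing moved, and I re-sent it.

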